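Pin the two swivel trays of the cup stand

TASK

Take the red-knobbed brass pin out of its wooden holder and thread it down through the eye of the upper tray, then the eye of the lower tray, and into the socket of the stand's foot until it is fully home with its knob resting on the upper eye, then let go. The trays have slid outward, so their holes are out of line: feel for each hole gently, never forcing the pin against an eye or the foot (no more than about 30 N), and shift the trays only with the pin, not with the gripper. Leave the other things on the table where they are.

Things in the scene. Friction and masses are not known exactly. Their poses are not given: they have to be found in the camera images.
- pin: Loose hinge pin, about 80 g, at first upright in the holder. Brass shank 10 mm in diameter and 86 mm long, the last 6 mm tapering to 9 mm at the tip; on top a red round knob 24 mm in diameter and 36 mm tall (122 mm in all). Origin: centre of the tip; z runs up towards the knob.
- knob (a point): Grip point on the pin's axis inside the red knob, 112 mm above the tip, 26 mm above the knob's underside. Gripped here from above with about 60 N, the pin holds firmly against sideways pushes and the fingertips stay clear of the eye below.
- holder: Fixed light-wood block 56 x 56 x 52 mm with a 12.5 mm vertical hole, 40 mm deep, at its centre; the pin stands in it with its tip 12 mm and its knob's underside 98 mm above the table. Origin: centre of its underside, z up.
- stand: Fixed foot of the tray stand: white wooden plate 130 (x) by 420 (y) by 10 mm, with a 50 mm square socket block in the middle, 40 mm tall. Origin: centre of the underside, on the socket's axis; z up. It carries two trays on posts, each with a brass eye over the socket block. The pin must not press stand or eyes with more than 40 N, nor the gripper with more than 4 N.
- socket (a point): Centre of the socket's mouth in the foot, 40 mm above the table: fixed vertical blind hole 12.5 mm in diameter and 30 mm deep, mouth chamfered by 1 mm. With the pin home its knob rests on the upper eye and its tip is 16 mm above the table, 24 mm below this point.
- upper_level (a point): Fixed point on the socket's axis at the height of the upper eye's top, 102 mm above the table. The eye: square brass plate 40 x 40 x 8 mm with a 12.5 mm vertical hole (mouth chamfered 1 mm). At first its hole lies 4 to 17 mm from this point towards the stand's +y, exactly true in the stand's x; where exactly must be seen or felt.
- lower_level (a point): Fixed point on the socket's axis at the height of the lower eye's top, 70 mm above the table. The same kind of eye as the upper one, 8 mm thick; at first its hole lies 4 to 17 mm from this point towards the stand's -y, exactly true in the stand's x; where exactly must be seen or felt.
- upper_posts (a point): Fixed point between the tops of the two posts under the upper tray (yellow disc, 120 mm in diameter, brass arm), on the stand's +y side. The tray slides only along the stand's y, its hole up to 21 mm either way from the socket's axis; it stays where it is left and yields to about 2.5 N, so the pin in its hole carries it along.
- lower_posts (a point): The same for the lower tray (grey disc), on the stand's -y side, 62 mm above the table; it slides and yields in the same way as the upper one.
- cup_a: Bystander: white cup with a grey zigzag pattern, 72 mm in diameter, 75 mm tall. Origin: centre of its underside.
- cup_b: Bystander: a second such cup. Origin: centre of its underside.
- planter: Bystander: such a cup holding a moss ball with a tuft of green leaves, 155 mm tall in all. Origin: centre of its underside.
- remote: Bystander: black remote control 150 x 42 x 18 mm. Origin: centre of its underside, x along its length.
- coaster: Bystander: round cork coaster, 94 mm in diameter, 8 mm thick. Origin: centre of its underside.
- book: Bystander: blue book 146 x 206 x 27 mm. Origin: centre of its underside.
- candle: Bystander: amber glass candle jar with wooden lid, 68 mm in diameter, 85 mm tall. Origin: centre of its underside.

How it is judged:
On the way, in this order (a step that is already met when the one before it is completed fails the run):
1. the pin's tip has come down through the upper eye (x of pin in the frame of stand between -0.012 and 0.012 m and y of pin in the frame of stand between -0.03 and 0.03 m and z of pin in the frame of stand between 0.066 and 0.088 m), for 0.1 s.
2. the pin's tip has come down through the lower eye (x of pin in the frame of stand between -0.012 and 0.012 m and y of pin in the frame of stand between -0.03 and 0.03 m and z of pin in the frame of stand between 0.03 and 0.058 m), for 0.1 s.
At the end, for the whole second after the job is handed in: The pin stands upright (within 0.06 rad) in the socket through both eyes, its tip within 3.5 mm of the socket's axis and not over 2.5 mm above its home height (knob on the upper eye), released and at rest (horizontal distance between pin and socket below 0.0035 m and z of pin in the frame of stand between 0.011 and 0.0185 m and angle between pin's own z axis and vertical below 0.06 rad and linear speed of pin below 0.02 m/s and contact force between pin and the fingers below 0.1 N); the robot touches nothing.
It fails at once if the pin is pressed against an eye or the foot with more than 40 N (contact force between pin and stand above 40 N).
It fails at once if the gripper pushes the stand or a tray with more than 4 N (contact force between any of the arm, the fingers and stand above 4 N).
It fails at once if a bystander is moved by more than 25 mm (distance of any of cup_a, cup_b, planter, remote, coaster, book, candle from where it was at the start of the episode above 0.025 m).
It also fails if it takes over 54 s, if anything falls off the work surface, if the arm or the gripper's body presses on something with over 40 N, if the wrist force passes 120 N, or if a joint passes its speed limit or range.

ROBOT

A 7-joint arm with a two-finger parallel gripper is mounted at the origin on the work surface. World frame = base frame: x ahead of the robot, y to its left, z up, the work surface at z = 0. Lengths are in m, angles in rad, forces in N, time in s.
With the tool pointing down it reaches from about 0.425 to 0.925 m from the base axis. Payload 6.8 kg.
Tool frame: the origin (TCP) lies midway between the tips of the shut fingers; the grasp point (between the pads) lies bot.grip_point_offset behind it (bot.grip_point_offset is the distance from the TCP to the grasp point, in m); z points along the fingers, y is the line along which they close (so a half turn about z gives the same grasp; the last joint's range is limited). The gripper opens to 85 mm and grips with 20 to 120 N. Pads are 22 mm wide; open, the fingers measure 114 mm over their backs; the gripper's body (76 mm by 85 mm) begins 54 mm behind the grasp point. The pads swing forward as they close: fully open they stand 13 mm farther back than shut.
Start: joints at [-0.108, 0.477, 0.022, 1.555, -0.011, 1.109, -0.083], TCP at [0.675, 0, 0.201] pointing down, gripper open.
Joint ranges: [-2.96, 2.96], [-0.34, 2.1], [-1.41, 1.46], [0.24, 2.44], [-1.37, 4.51], [0.17, 1.92], [-2.96, 2.96]. Speed limits (rad/s): [2.39, 2.39, 3.14, 3.14, 3.14, 3.14, 3.14].

INTERFACE

Orientations are given as a unit quaternion [w, x, y, z].
In Python, from station import get_obs, cams, job, bot gives the robot as it stands.
- The arm moves only by the tool arm_command, never from a script. Its argument "rows" is a list that holds one entry, the list of rows, each a list of 5 numbers: the finger opening in mm, from 0 to 85.4, then the shift along the world's x, y, z in units of 60 mm (1.0 is 60 mm), then the turn about the world's z in units of 0.08 rad (1.0 is 0.08 rad). In form: [[[grip, x, y, z, turn], ...]]. A call has exactly 10 rows; each row shifts and turns the commanded pose from where the row before left it; what a row does not reach is not made up. A row lasts 1/8 s, in which the tool goes at most 62.5 mm and 10.7 degrees, less where a joint would pass 70% of its speed; a pose out of reach is approached as far as the arm can. A call with a number of a shift or a turn outside -1 to 1 is refused whole. A call with a gripper value outside its range is refused whole. The fingers move at their own pace and stop on an object; "newtons" is the grip in N (left out, the last holds). Time passes only in rows, so rows that do not move let the fingers close, or fill a call up. It gives the time, the measured TCP pose, the force, the opening and the grip force at its end, in the units of the state.
- get_obs(): the state, without advancing time (a new reading comes with each control period).
- cams.read_camera(name): name is "scene" or "side" or "wrist"; returns the picture (480x640x3 uint8, red, green, blue); there is no depth.
- cams.camera_params(name): a dict with "K" (3x3 intrinsics, pixels), "extrinsics" (4x4, takes a point from camera to world coordinates). Camera axes: x right, y down, z forward; pixel columns grow to the right and rows downward; lengths in m; the calibration is good to about 2 mm. A picture is of the moment at which its call begins: read the wrist's pose just before it. camera_params takes no time and is no camera call; for the wrist camera it gives the pose at the moment of the call.
- job.hand_in(): hands the job in; it is judged then, once.
The state is a dict: "t": time; "q": joint angles; "joint_vel": joint speeds; "joint_torque": joint torques, N m; "eef_pos": TCP position; "tool_rot": TCP orientation; "contact_force": force on the tool from outside, world axes, zero at the start; "torque": the same for the moment, N m; "gripper_width": opening from 0.0 (shut) to 1.0 (fully open); "grasp_force": force on a finger pad.
Only numpy, scipy, OpenCV 4.12 (cv2) and the standard library are available. Lean on these libraries where they do the work, as an engineer would, in place of code of your own. Each camera call takes 0.05 s, during which the arm holds its last target. There are 200 camera calls.

## Working session

There is one attempt and no reset: what is moved stays moved. The work goes in short steps, Python scripts to look and compute and a tool call to move; the robot and the scene stay as the last step left them, time stands still between calls to the robot, and variables do not carry over. Pictures are saved under pics/ and viewed, at most 10 in all, crops included, and the job is handed in when it is done.

Besides the shell and the picture viewer there is one more tool, called after "Call:" as name([rows], argument=value, ...), one row to a line, values as JSON. arm_command: Moves the arm, as the interface text tells. Its arguments: {"type":"object","properties":{"rows":{"type":"array"},"newtons":{"type":"number"}},"required":["rows"]}

```bash
mkdir -p pics; python3 - <<'E'
from station import get_obs,cams,job,bot
import cv2
for n in ("scene","side"):
    im=cams.read_camera(n); cv2.imwrite(f"pics/{n}0.png",im[:,:,::-1])
    p=cams.camera_params(n); print(n,p["K"],p["extrinsics"])
o=get_obs(); print(o, bot.grip_point_offset)
E
```

```text
scene [[562.59872301   0.         313.0549558 ]
 [  0.         562.59872301 239.97320055]
 [  0.           0.           1.        ]] [[-0.8909423   0.38422002 -0.24206775  0.8564098 ]
 [ 0.4540181   0.76474493 -0.45720101  0.58296212]
 [ 0.0094543  -0.51724285 -0.85578645  1.26753606]
 [ 0.          0.          0.          1.        ]]
side [[436.38060516   0.         316.09568524]
 [  0.         436.38060516 233.46685986]
 [  0.           0.           1.        ]] [[-0.99565404 -0.05127307  0.0777438   0.42765631]
 [-0.09307062  0.51824838 -0.85015085  0.85644221]
 [ 0.00329925 -0.8536918  -0.52076811  0.66141007]
 [ 0.          0.          0.          1.        ]]
{'t': 0.1, 'q': array([-0.10809505,  0.47771913,  0.02235505,  1.55633381, -0.01146757,
        1.10931468, -0.08307039]), 'joint_vel': array([ 0.00016281, -0.002065  ,  0.00140926, -0.00268623,  0.00160857,
       -0.00012763,  0.00022408]), 'joint_torque': array([ 5.69385389e-03, -5.97765398e+01,  1.61440808e+00, -2.81952703e+01,
        1.29656185e-02,  5.02699884e-03, -1.13572563e-05]), 'eef_pos': array([ 6.74422086e-01, -3.57669917e-05,  2.00530028e-01]), 'tool_rot': array([-5.25088864e-04,  7.07089450e-01,  7.07123633e-01, -6.34158718e-04]), 'contact_force': array([0.64916678, 0.33822431, 0.24974447]), 'torque': array([-0.07058765, -0.03018408,  0.05029677]), 'grasp_force': 0.0, 'gripper_width': 0.997462811541012} 0.0187
```

View pics/scene0.png

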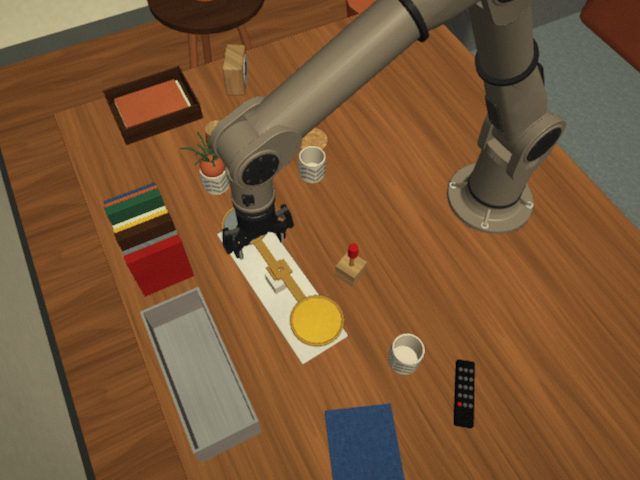

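View pics/side0.png

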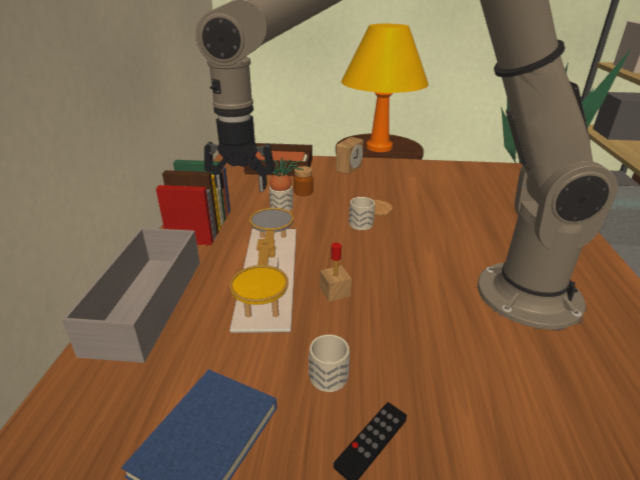

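The stand is about at scene (280,285), with its yellow end at (317,320). The pin knob is at scene (353,250) and side (336,248). I'll enlarge both areas.

```bash
python3 - <<'E'
import cv2,numpy as np
a=cv2.imread("pics/scene0.png")[215:365,210:380]; b=cv2.imread("pics/side0.png")[200:335,220:360]
A=cv2.resize(a,None,fx=4,fy=4,interpolation=cv2.INTER_CUBIC); B=cv2.resize(b,None,fx=4,fy=4,interpolation=cv2.INTER_CUBIC)
cv2.imwrite("pics/sc1.png",A); cv2.imwrite("pics/sd1.png",B)
from station import cams
im=cams.read_camera("wrist"); cv2.imwrite("pics/w0.png",im[:,:,::-1]); print(cams.camera_params("wrist"))
E
```

```text
{'K': array([[413.20762808,   0.        , 315.92819956],
       [  0.        , 413.20762808, 239.76789739],
       [  0.        ,   0.        ,   1.        ]]), 'extrinsics': array([[ 9.99998969e-01, -2.86634606e-04, -1.40689477e-03,
         6.73702964e-01],
       [-6.48591958e-04, -9.64376923e-01, -2.64531149e-01,
         6.61843806e-02],
       [-1.28095307e-03,  2.64531789e-01, -9.64376115e-01,
         3.73467683e-01],
       [ 0.00000000e+00,  0.00000000e+00,  0.00000000e+00,
         1.00000000e+00]])}
```

View pics/sc1.png

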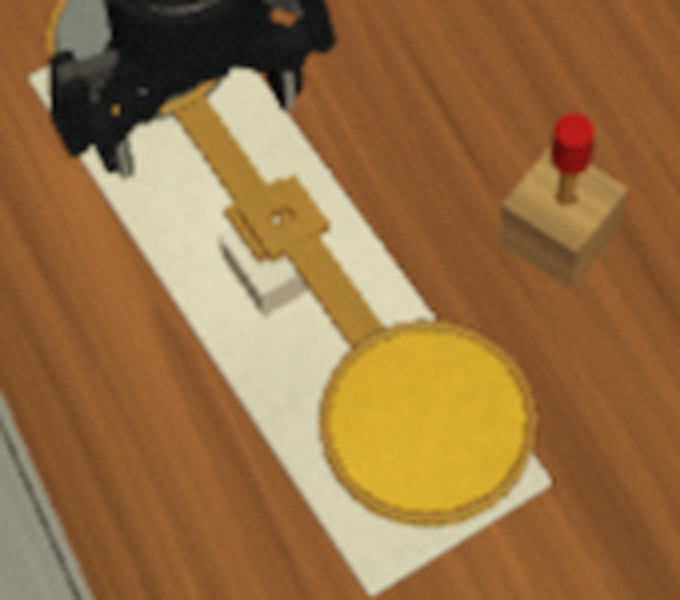

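View pics/sd1.png

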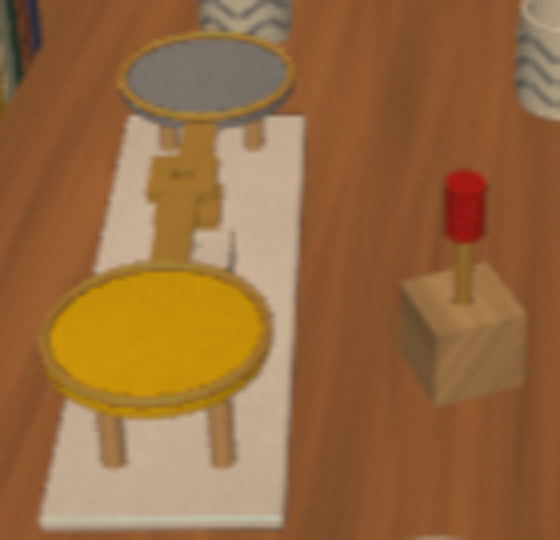

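View pics/w0.png

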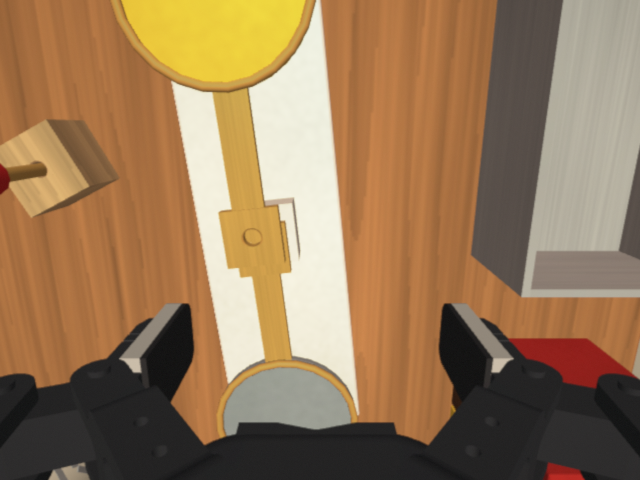

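The wrist view shows the upper eye's hole at (252,237), the pin entering the holder at (40,169), and the plate edges (173,85)-(229,380) and (320,0)-(357,415). In the scene view the plate corners are (302.8,363.8), (347.8,336.3) and (217.5,233.8).

```bash
cat > h.py <<'E'
import numpy as np
from station import get_obs,cams,job,bot
def ray(p,uv,z):
    K,E=np.array(p["K"]),np.array(p["extrinsics"])
    d=E[:3,:3]@np.linalg.inv(K)@[*uv,1]; c=E[:3,3]
    return (c+d*(z-c[2])/d[2])[:2]
E
python3 - <<'E'
from h import *
P={n:cams.camera_params(n) for n in("scene","side","wrist")}
np.set_printoptions(precision=4,suppress=True)
for l,n,uv,z in [("knobtop","scene",(353.7,246.2),.134),("knobtop","side",(336.5,245),.134),("hole","scene",(351.7,265),.052),("hole","side",(335.5,275),.052),("hole","wrist",(40,169),.052),
("ueye","wrist",(252,237),.102),("ueye","scene",(280.8,268.8),.102),("ueye","side",(265.7,243.5),.102),
("c+y far","scene",(302.75,363.75),.01),("c+y near","scene",(347.75,336.25),.01),("c-y far","scene",(217.5,233.75),.01),
("c+y far","side",(230.5,330.75),.01),("c+y near","side",(290.75,330),.01),("c-y near","side",(296,229.5),.01),("c-y far","side",(252.5,229.5),.01),
("L1","wrist",(173,85),.01),("L2","wrist",(229,380),.01),("R1","wrist",(320,0),.01),("R2","wrist",(357,415),.01),
("ydisc","scene",(317,320),.102),("sockcorner+y far","wrist",(295,199),.04)]: print(l,n,ray(P[n],uv,z))
E
```

```text
knobtop scene [0.4585 0.0353]
knobtop side [0.4566 0.04  ]
hole scene [0.4603 0.0404]
hole side [0.4566 0.0414]
hole wrist [0.4605 0.0347]
ueye wrist [ 0.6298 -0.0063]
ueye scene [ 0.6303 -0.0033]
ueye side [0.6258 0.0004]
c+y far scene [0.6733 0.1975]
c+y near scene [0.5482 0.1854]
c-y far scene [ 0.7161 -0.2185]
c+y far side [0.6671 0.2008]
c+y near side [0.5417 0.1864]
c-y near side [ 0.5851 -0.2233]
c-y far side [ 0.7109 -0.2108]
L1 wrist [0.555  0.0993]
L2 wrist [ 0.5856 -0.1798]
R1 wrist [0.6765 0.1621]
R2 wrist [ 0.7154 -0.2211]
ydisc scene [0.6135 0.15  ]
sockcorner+y far wrist [0.6562 0.0092]
```

The stand's yaw is about 0.105 rad and its centre about (0.629,-0.014). The upper hole is about 10 mm towards +y, and the pin is near (0.459,0.038). I'll move above the pin and check it with the wrist camera.

Call:
arm_command([
  [[85,-0.5,0.1,0,0],[85,-0.7,0.13,0,0],[85,-0.7,0.13,0,0],[85,-0.7,0.13,0,0],[85,-0.6,0.13,0,0],[85,-0.4,0,0,0],[85,0,0,0,0],[85,0,0,0,0],[85,0,0,0,0],[85,0,0,0,0]],
], newtons=60)

```text
t: 1.4
eef_pos: [0.4596, 0.0372, 0.2012]
tool_rot: [-0.0, 0.707, 0.707, -0.0]
contact_force: [-0.2, -0.0, 0.7]
gripper_width: 0.993
grasp_force: 0.0
```

```bash
python3 - <<'E'
from h import *
import cv2
p=cams.camera_params("wrist"); im=cams.read_camera("wrist"); cv2.imwrite("pics/w1.png",im[:,:,::-1])
o=get_obs(); print(o["eef_pos"],o["tool_rot"],o["contact_force"],o["t"])
hsv=cv2.cvtColor(im,cv2.COLOR_RGB2HSV); m=cv2.inRange(hsv,(0,180,60),(6,255,255))|cv2.inRange(hsv,(174,180,60),(180,255,255))
n,l,s,c=cv2.connectedComponentsWithStats(m)
for i in range(1,n):
    if s[i,4]>300: print(s[i],c[i],ray(p,c[i],.134))
import pickle; pickle.dump(p,open("w1.pkl","wb"))
E
```

```text
[0.45943412 0.03716351 0.20123589] [-6.21354061e-05  7.07206031e-01  7.07007511e-01 -7.02507313e-05] [ 0.64970545  0.1526745  -0.46482818] 1.45
[ 298  216   38   47 1426] [316.45231417 239.53786816] [0.45880129 0.03765377]
```

View pics/w1.png

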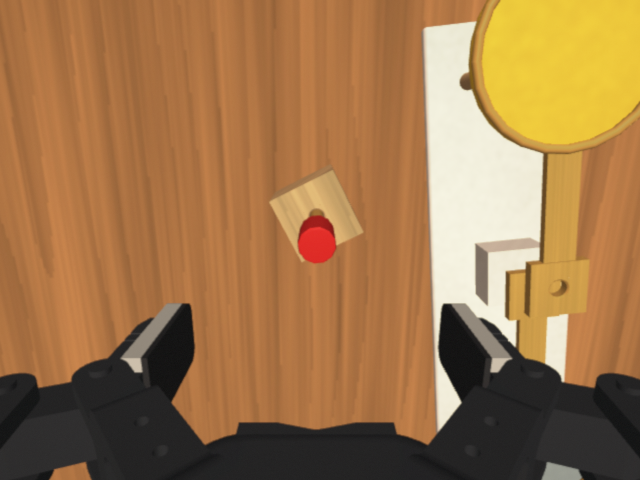

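The knob's top disc is centred at (317,245). The upper hole is at (558,287), the lower eye's -x corners at (506,271) and (510,320), and the socket block's corners at (476,243), (484,303) and (537,239).

```bash
python3 - <<'E'
from h import *
import pickle; p=pickle.load(open("w1.pkl","rb"))
np.set_printoptions(precision=4,suppress=True)
for l,uv,z in [("knob",(317,245),.134),("hole",(316.5,214),.052),("ueyehole",(558.5,287),.102),("u1",(525,262),.102),("u2",(587,260),.102),("u3",(588,312),.102),("u4",(527,318),.102),("l1",(506,271),.07),("l2",(510,320),.07),("s1",(476,243),.04),("s2",(484,303),.04),("s3",(537,239),.04),("plate",(424,28),.01)]: print(l,ray(p,uv,z))
E
```

```text
knob [0.4591 0.0342]
hole [0.4589 0.0363]
ueyehole [ 0.6294 -0.0059]
u1 [0.6033 0.0126]
u2 [0.646 0.014]
u3 [ 0.6535 -0.0252]
u4 [ 0.6104 -0.0298]
l1 [ 0.6065 -0.0054]
l2 [ 0.6148 -0.0472]
s1 [0.5929 0.0088]
s2 [ 0.6055 -0.0458]
s3 [0.6437 0.0122]
plate [0.5452 0.1793]
```

Pin at (0.459,0.0355). Descend, grip, lift.

Call:
arm_command([
  [[85,0,-0.02,-0.4,0],[85,0,0,-0.5,0],[85,0,0,-0.4,0],[85,0,0,-0.3,0],[85,0,0,0,0],[0,0,0,0,0],[0,0,0,0,0],[0,0,0,0,0],[0,0,0,0,0],[0,0,0,0,0]],
], newtons=60)

```text
t: 2.7
eef_pos: [0.4591, 0.036, 0.1055]
tool_rot: [0.0, 0.707, 0.707, 0.0]
contact_force: [0.1, -0.3, -1.1]
gripper_width: 0.002
grasp_force: 0.0
```

```bash
python3 -c "
from h import *
o=get_obs();print(o['eef_pos'],o['contact_force'],o['gripper_width'],o['grasp_force'],o['torque'])"
```

```text
[0.45906229 0.03600238 0.10553761] [ 0.11929368 -0.26965303 -1.06769744] 0.0022546588406335507 0.0 [ 0.00473586  0.00435116 -0.04145136]
```

The fingers shut on nothing, so I need to look.

```bash
python3 - <<'E'
from h import *
import cv2
a=cams.read_camera("scene")[205:295,310:400,::-1]; b=cams.read_camera("side")[200:310,285:395,::-1]; w=cams.read_camera("wrist")[:,:,::-1]
r=lambda i:cv2.resize(i,(400,300))
cv2.imwrite("pics/c1.png",np.vstack([np.hstack([cv2.resize(a,(400,400)),cv2.resize(b,(400,400))])[:, :],np.hstack([cv2.resize(w,(267,200)),np.zeros((200,533,3),np.uint8)])]))
E
```

```text
(no output)
```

View pics/c1.png

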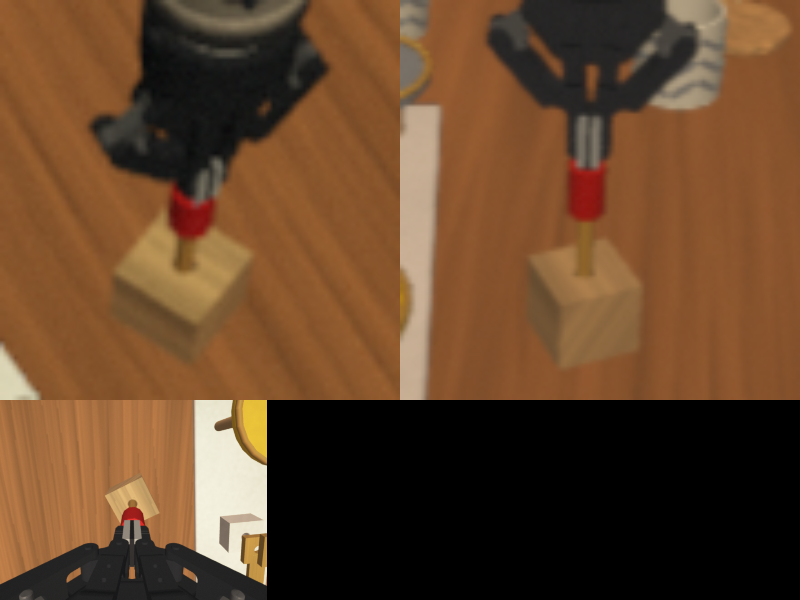

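```bash
python3 - <<'E'
from h import *
import cv2
np.set_printoptions(precision=1,suppress=True)
crop={"scene":(310,205,400/90),"side":(285,200,400/110),"wrist":(0,0,267/640)}
for n,(x0,y0,s) in crop.items():
    p=cams.camera_params(n);E=np.linalg.inv(p["extrinsics"])
    for P in [(.459,.036,.1055),(.459,.036,.134),(.459,.036,.098),(.459,.036,.052),(.459,.020,.1055),(.459,.036,0.16)]:
        q=p["K"]@(E@[*P,1])[:3];q=q[:2]/q[2];print(n,P,q,(q-[x0,y0])*s)
E
```

```text
scene (0.459, 0.036, 0.1055) [352.8 252.6] [190.3 211.5]
scene (0.459, 0.036, 0.134) [353.7 246.5] [194.1 184.6]
scene (0.459, 0.036, 0.098) [352.6 254.2] [189.3 218.5]
scene (0.459, 0.036, 0.052) [351.3 263.4] [183.5 259.6]
scene (0.459, 0.02, 0.1055) [349.6 247.4] [175.9 188.5]
scene (0.459, 0.036, 0.16) [354.5 240.8] [197.7 159.1]
side (0.459, 0.036, 0.1055) [335.2 254.5] [182.5 198.3]
side (0.459, 0.036, 0.134) [335.5 244. ] [183.8 159.9]
side (0.459, 0.036, 0.098) [335.1 257.3] [182.2 208.2]
side (0.459, 0.036, 0.052) [334.6 273.6] [180.4 267.5]
side (0.459, 0.02, 0.1055) [335.6 250.6] [184.  184.2]
side (0.459, 0.036, 0.16) [335.8 234. ] [184.9 123.8]
wrist (0.459, 0.036, 0.1055) [318.3 280.5] [132.8 117. ]
wrist (0.459, 0.036, 0.134) [318.8 307.5] [133.  128.3]
wrist (0.459, 0.036, 0.098) [318.2 274.7] [132.8 114.6]
wrist (0.459, 0.036, 0.052) [317.8 246.8] [132.6 103. ]
wrist (0.459, 0.02, 0.1055) [318.3 313.4] [132.8 130.8]
wrist (0.459, 0.036, 0.16) [319.3 342.1] [133.2 142.7]
```

```bash
python3 - <<'E'
from h import *
import cv2
w=cams.read_camera("wrist")[230:400,230:410,::-1]; b=cams.read_camera("side")[215:275,305:365,::-1]; a=cams.read_camera("scene")[225:275,325:385,::-1]
I=cv2.INTER_CUBIC
L=cv2.resize(w,(480,453),interpolation=I); R=np.vstack([cv2.resize(b,(290,290),interpolation=I),cv2.resize(a,(290,242),interpolation=I)])
c=np.zeros((540,780,3),np.uint8); c[:453,:480]=L; c[:532,485:775]=R; cv2.imwrite("pics/c2.png",c)
E
```

```text
(no output)
```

View pics/c2.png

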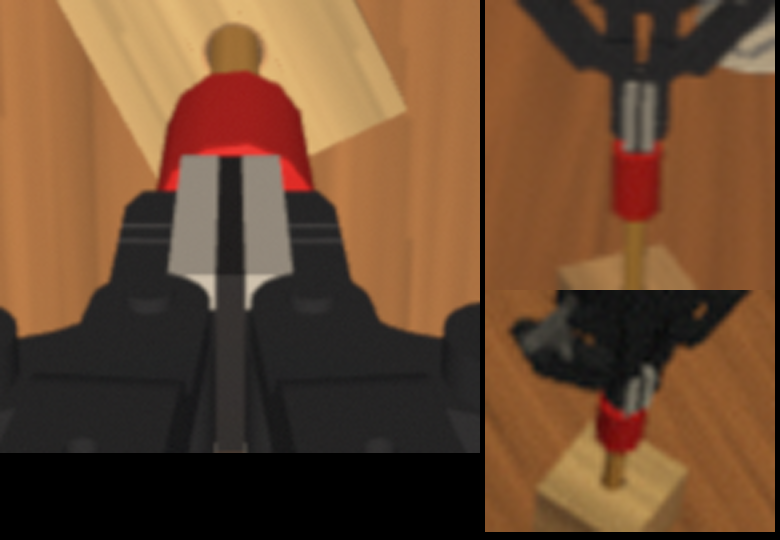

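The pictures show the shut fingertips ending right at the knob's top rim (z about 0.135), although the reported TCP z is 0.1055. The real tips are therefore about 29 mm higher than reported. I'll open, go 29 mm lower and close again; that clears the holder either way.

Call:
arm_command([
  [[85,0,0,0,0],[85,0,0,0,0],[85,0,0,0,0],[85,0,0,0,0],[85,0,0,-0.16,0],[85,0,0,-0.16,0],[85,0,0,-0.16,0],[85,0,0,0,0],[20,0,0,0,0],[0,0,0,0,0]],
], newtons=60)

```text
t: 4.25
eef_pos: [0.4593, 0.036, 0.0769]
tool_rot: [0.0, 0.707, 0.707, 0.0]
contact_force: [0.3, -0.4, -0.5]
gripper_width: 0.599
grasp_force: 0.0
```

Call:
arm_command([
  [[0,0,0,0,0],[0,0,0,0,0],[0,0,0,0,0],[0,0,0,0,0],[0,0,0,0,0],[0,0,0,0,0],[0,0,0,0,0],[0,0,0,0,0],[0,0,0,0,0],[0,0,0,0,0]],
])

```text
t: 5.5
eef_pos: [0.4594, 0.0361, 0.077]
tool_rot: [0.0, 0.707, 0.707, 0.0]
contact_force: [-1.3, -0.0, 5.2]
gripper_width: 0.261
grasp_force: 58.6
```

Gripped (22 mm, 59 N). Lift and carry the pin over the upper eye.

Call:
arm_command([
  [[0,0,0,0.2,0],[0,0,0,0.4,0],[0,0,0,0.5,0],[0,0,0,0.5,0],[0,0.3,-0.08,0.32,0],[0,0.6,-0.15,0,0],[0,0.7,-0.16,0,0],[0,0.7,-0.16,0,0],[0,0.4,-0.1,0,0],[0,0.13,-0.04,0,0]],
])

```text
t: 6.75
eef_pos: [0.6294, -0.0059, 0.1917]
tool_rot: [-0.0, 0.707, 0.707, -0.0]
contact_force: [-0.2, -0.4, -0.3]
gripper_width: 0.259
grasp_force: 59.2
```

Call:
arm_command([
  [[0,0,0,0,0],[0,0,0,0,0],[0,0,0,0,0],[0,0,0,0,0],[0,0,0,0,0],[0,0,0,0,0],[0,0,0,0,0],[0,0,0,0,0],[0,0,0,0,0],[0,0,0,0,0]],
])

```text
t: 8.0
eef_pos: [0.6288, -0.0054, 0.1918]
tool_rot: [-0.0, 0.707, 0.707, 0.0]
contact_force: [0.2, -0.9, -0.2]
gripper_width: 0.262
grasp_force: 59.2
```

```bash
python3 - <<'E'
from h import *
import cv2,pickle
o=get_obs(); print(o["eef_pos"],o["tool_rot"],o["contact_force"],o["gripper_width"],o["grasp_force"],o["torque"])
p=cams.camera_params("wrist"); pickle.dump(p,open("w2.pkl","wb"))
w=cams.read_camera("wrist")[:,:,::-1]; b=cams.read_camera("side")[:,:,::-1]; a=cams.read_camera("scene")[:,:,::-1]
for n,i in zip(("w2","sd2","sc2"),(w,b,a)): cv2.imwrite(f"pics/{n}.png",i)
I=cv2.INTER_CUBIC
c=np.zeros((600,800,3),np.uint8)
c[:600,:480]=cv2.resize(w[190:390,235:395],(480,600),interpolation=I)   # x3
c[:300,490:790]=cv2.resize(b[205:265,240:300],(300,300),interpolation=I) # x5
c[300:600,490:790]=cv2.resize(a[235:295,255:315],(300,300),interpolation=I)
cv2.imwrite("pics/c3.png",c)
E
```

```text
[ 0.62881967 -0.00537598  0.1917947 ] [-1.10439148e-05  7.07115629e-01  7.07097933e-01  3.58911189e-07] [ 0.17325555 -0.85157669 -0.20289487] 0.2617859141252783 59.21650528907776 [-0.01186767  0.004983    0.00016833]
```

View pics/c3.png

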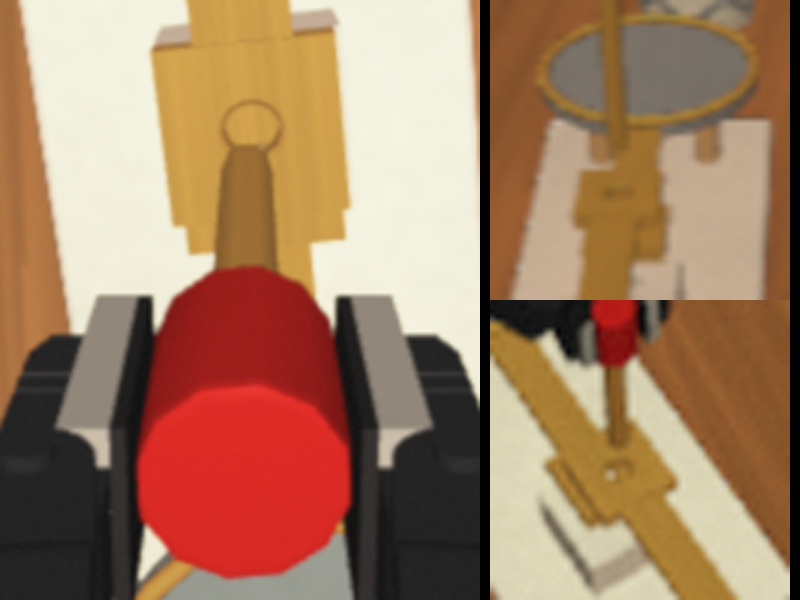

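In the wrist crop the tip is at (248,153) and the hole at (251,127), so the tip is almost over the hole. The lower eye's -y edge is (190,253)-(345,238), and the socket block's +y corners are about (160,30) and (333,12).

```bash
python3 - <<'E'
from h import *
import pickle
np.set_printoptions(precision=4,suppress=True)
P={n:cams.camera_params(n) for n in("scene","side")};P["wrist"]=pickle.load(open("w2.pkl","rb"))
f={"wrist":lambda u,v:(235+u/3,190+v/3),"side":lambda u,v:(240+(u-490)/5,205+v/5),"scene":lambda u,v:(255+(u-490)/5,235+(v-300)/5)}
for n,t,h in [("wrist",(247,153),(251.5,127)),("side",(618,147),(618,192)),("scene",(617,437),(616,472))]:
    for z in (.124,.127,.13): print(n,z,"tip",ray(P[n],f[n](*t),z),"hole",ray(P[n],f[n](*h),.102))
for l,uv,z in [("low a",(190,253),.07),("low b",(345,238),.07),("up -y a",(173,226),.102),("up -y b",(350,207),.102),("up +y a",(152,48),.102),("up +y b",(336,27),.102),("sock a",(162,30),.04),("sock b",(333,12),.04),("plate L",(20,0),.01),("plate L2",(70,330),.01),("plate R",(470,0),.01)]: print(l,ray(P["wrist"],f["wrist"](*uv),z))
E
```

```text
wrist 0.124 tip [ 0.6286 -0.006 ] hole [ 0.6297 -0.0062]
wrist 0.127 tip [ 0.6286 -0.0051] hole [ 0.6297 -0.0062]
wrist 0.13 tip [ 0.6286 -0.0043] hole [ 0.6297 -0.0062]
side 0.124 tip [ 0.6258 -0.005 ] hole [0.6261 0.    ]
side 0.127 tip [ 0.6247 -0.0002] hole [0.6261 0.    ]
side 0.13 tip [0.6236 0.0046] hole [0.6261 0.    ]
scene 0.124 tip [ 0.6282 -0.0078] hole [ 0.6322 -0.0025]
scene 0.127 tip [ 0.6288 -0.0063] hole [ 0.6322 -0.0025]
scene 0.13 tip [ 0.6294 -0.0047] hole [ 0.6322 -0.0025]
low a [ 0.6144 -0.0471]
low b [ 0.6534 -0.0431]
up -y a [ 0.6121 -0.029 ]
up -y b [ 0.6516 -0.0246]
up +y a [0.6083 0.0114]
up +y b [0.6477 0.0159]
sock a [0.6064 0.0045]
sock b [0.6515 0.0093]
plate L [0.5638 0.008 ]
plate L2 [ 0.5743 -0.0943]
plate R [0.693 0.008]
```

The tip needs about +1.2 mm in x and -0.5 mm in y. In the wrist frame the holes are: upper (0.6299,-0.0065), lower (0.632,-0.0255) and socket (0.6313,-0.018). I'll lower gently to about 2 mm below the upper eye's top.

Call:
arm_command([
  [[0,0.02,-0.01,-0.1,0],[0,0,0,-0.15,0],[0,0,0,-0.08,0],[0,0,0,-0.03,0],[0,0,0,-0.03,0],[0,0,0,-0.03,0],[0,0,0,-0.03,0],[0,0,0,0,0],[0,0,0,0,0],[0,0,0,0,0]],
])

```text
t: 9.4
eef_pos: [0.6301, -0.006, 0.1649]
tool_rot: [0.0, 0.707, 0.707, 0.0]
contact_force: [1.0, -0.6, -1.3]
gripper_width: 0.262
grasp_force: 59.2
```

Call:
arm_command([
  [[0,0,0,-0.03,0],[0,0,0,-0.03,0],[0,0,0,-0.02,0],[0,0,0,0,0],[0,0,0,0,0],[0,0,0,0,0],[0,0,0,0,0],[0,0,0,0,0],[0,0,0,0,0],[0,0,0,0,0]],
])

```text
t: 10.65
eef_pos: [0.63, -0.006, 0.16]
tool_rot: [0.0, 0.707, 0.707, -0.0]
contact_force: [-1.1, 1.4, -0.4]
gripper_width: 0.262
grasp_force: 59.2
```

It's in the hole with no resistance. Go on to a tip height of about 0.080.

Call:
arm_command([
  [[0,0,0,-0.04,0],[0,0,0,-0.05,0],[0,0,0,-0.05,0],[0,0,0,-0.05,0],[0,0,0,-0.05,0],[0,0,0,0,0],[0,0,0,0,0],[0,0,0,0,0],[0,0,0,0,0],[0,0,0,0,0]],
])

```text
t: 11.9
eef_pos: [0.6301, -0.006, 0.1457]
tool_rot: [0.0, 0.707, 0.707, 0.0]
contact_force: [-0.0, 0.5, -0.0]
gripper_width: 0.263
grasp_force: 59.2
```

Through the upper eye (tip about 0.081). Now carry the tray across to the lower hole.

Call:
arm_command([
  [[0,0.004,-0.04,0,0],[0,0.004,-0.04,0,0],[0,0.004,-0.04,0,0],[0,0.005,-0.05,0,0],[0,0.005,-0.05,0,0],[0,0.005,-0.05,0,0],[0,0.005,-0.05,0,0],[0,0,0,0,0],[0,0,0,0,0],[0,0,0,0,0]],
])

```text
t: 13.15
eef_pos: [0.6321, -0.0255, 0.1456]
tool_rot: [0.0, 0.707, 0.707, -0.0]
contact_force: [0.1, 2.1, -0.6]
gripper_width: 0.26
grasp_force: 59.3
```

```bash
python3 - <<'E'
from h import *
import cv2
w=cams.read_camera("wrist")[:,:,::-1]; b=cams.read_camera("side")[:,:,::-1]; a=cams.read_camera("scene")[:,:,::-1]
I=cv2.INTER_CUBIC
c=np.zeros((600,800,3),np.uint8)
c[:600,:480]=cv2.resize(w[190:390,235:395],(480,600),interpolation=I)
c[:300,490:790]=cv2.resize(b[205:265,240:300],(300,300),interpolation=I)
c[300:600,490:790]=cv2.resize(a[235:295,255:315],(300,300),interpolation=I)
cv2.imwrite("pics/c4.png",c)
E
```

```text
(no output)
```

Carried. Now feel down to the lower eye.

Call:
arm_command([
  [[0,0,0,-0.04,0],[0,0,0,-0.05,0],[0,0,0,-0.04,0],[0,0,0,-0.03,0],[0,0,0,-0.02,0],[0,0,0,-0.02,0],[0,0,0,-0.02,0],[0,0,0,0,0],[0,0,0,0,0],[0,0,0,0,0]],
])

```text
t: 14.55
eef_pos: [0.6319, -0.0252, 0.1323]
tool_rot: [-0.0, 0.707, 0.707, -0.0]
contact_force: [0.6, 0.8, -2.3]
gripper_width: 0.262
grasp_force: 59.2
```

Call:
arm_command([
  [[0,0,0,-0.02,0],[0,0,0,-0.02,0],[0,0,0,-0.02,0],[0,0,0,0,0],[0,0,0,0,0],[0,0,0,0,0],[0,0,0,0,0],[0,0,0,0,0],[0,0,0,0,0],[0,0,0,0,0]],
])

```text
t: 15.8
eef_pos: [0.6319, -0.0252, 0.1288]
tool_rot: [-0.0, 0.707, 0.707, -0.0]
contact_force: [1.2, -0.0, -1.3]
gripper_width: 0.261
grasp_force: 59.2
```

In the lower hole. Go down to about 0.051.

Call:
arm_command([
  [[0,0,0,-0.04,0],[0,0,0,-0.04,0],[0,0,0,-0.04,0],[0,0,0,-0.05,0],[0,0,0,-0.04,0],[0,0,0,0,0],[0,0,0,0,0],[0,0,0,0,0],[0,0,0,0,0],[0,0,0,0,0]],
])

```text
t: 17.05
eef_pos: [0.6318, -0.0251, 0.1162]
tool_rot: [-0.0, 0.707, 0.707, -0.0]
contact_force: [-0.2, 1.7, -1.2]
gripper_width: 0.261
grasp_force: 59.2
```

Slide to the socket's axis (0.6312,-0.018), then feel down.

Call:
arm_command([
  [[0,-0.004,0.03,0,0],[0,-0.004,0.04,0,0],[0,-0.004,0.05,0,0],[0,0,0,-0.04,0],[0,0,0,-0.05,0],[0,0,0,-0.05,0],[0,0,0,-0.03,0],[0,0,0,-0.02,0],[0,0,0,0,0],[0,0,0,0,0]],
])

```text
t: 18.3
eef_pos: [0.6318, -0.0191, 0.105]
tool_rot: [0.001, 0.707, 0.707, 0.0]
contact_force: [1.7, -4.9, 1.0]
gripper_width: 0.259
grasp_force: 59.3
```

Call:
arm_command([
  [[0,0,0.01,-0.015,0],[0,0,0,-0.015,0],[0,0,0,-0.015,0],[0,0,0,0,0],[0,0,0,0,0],[0,0,0,0,0],[0,0,0,0,0],[0,0,0,0,0],[0,0,0,0,0],[0,0,0,0,0]],
])

```text
t: 19.55
eef_pos: [0.6317, -0.0182, 0.1023]
tool_rot: [0.001, 0.707, 0.707, 0.0]
contact_force: [0.9, -5.2, 1.8]
gripper_width: 0.262
grasp_force: 59.3
```

Call:
arm_command([
  [[0,0,0,-0.02,0],[0,0,0,-0.02,0],[0,0,0,-0.02,0],[0,0,0,-0.02,0],[0,0,0,0,0],[0,0,0,0,0],[0,0,0,0,0],[0,0,0,0,0],[0,0,0,0,0],[0,0,0,0,0]],
])

```text
t: 20.8
eef_pos: [0.6317, -0.0181, 0.0974]
tool_rot: [0.001, 0.707, 0.707, 0.0]
contact_force: [0.9, -4.3, 1.5]
gripper_width: 0.254
grasp_force: 59.4
```

In the socket. Continue down.

Call:
arm_command([
  [[0,0,0,-0.04,0],[0,0,0,-0.04,0],[0,0,0,-0.04,0],[0,0,0,-0.04,0],[0,0,0,-0.03,0],[0,0,0,0,0],[0,0,0,0,0],[0,0,0,0,0],[0,0,0,0,0],[0,0,0,0,0]],
])

```text
t: 22.05
eef_pos: [0.6316, -0.0179, 0.0858]
tool_rot: [0.0, 0.707, 0.707, 0.0]
contact_force: [1.6, -5.4, 0.2]
gripper_width: 0.256
grasp_force: 59.4
```

Call:
arm_command([
  [[0,0,0,-0.02,0],[0,0,0,-0.02,0],[0,0,0,-0.01,0],[0,0,0,-0.01,0],[0,0,0,0,0],[0,0,0,0,0],[0,0,0,0,0],[0,0,0,0,0],[0,0,0,0,0],[0,0,0,0,0]],
])

```text
t: 23.3
eef_pos: [0.6316, -0.0178, 0.0824]
tool_rot: [0.0, 0.707, 0.707, 0.0]
contact_force: [1.4, -4.6, 2.5]
gripper_width: 0.262
grasp_force: 59.4
```

Call:
arm_command([
  [[0,0,-0.01,-0.01,0],[0,0,0,0,0],[0,0,0,-0.01,0],[0,0,0,0,0],[0,0,0,0,0],[0,0,0,0,0],[0,0,0,0,0],[0,0,0,0,0],[0,0,0,0,0],[0,0,0,0,0]],
])

```text
t: 24.55
eef_pos: [0.6315, -0.0179, 0.0813]
tool_rot: [0.0, 0.707, 0.707, 0.0]
contact_force: [2.8, -3.5, 2.9]
gripper_width: 0.259
grasp_force: 59.4
```

Call:
arm_command([
  [[0,0,-0.01,-0.01,0],[0,0,0,0,0],[0,0,0,-0.01,0],[0,0,0,0,0],[0,0,0,0,0],[0,0,0,0,0],[0,0,0,0,0],[0,0,0,0,0],[0,0,0,0,0],[0,0,0,0,0]],
])

```text
t: 25.8
eef_pos: [0.6315, -0.0181, 0.0811]
tool_rot: [0.0, 0.707, 0.707, 0.001]
contact_force: [-1.2, -3.2, 10.7]
gripper_width: 0.263
grasp_force: 60.5
```

Contact of about 11 N with no further descent: the knob is on the eye. Release and rise.

Call:
arm_command([
  [[0,0,0,0.01,0],[40,0,0,0,0],[60,0,0,0,0],[85,0,0,0,0],[85,0,0,0,0],[85,0,0,0,0],[85,0,0,0.2,0],[85,0,0,0.4,0],[85,0,0,0.6,0],[85,0,0,0.6,0]],
])

```text
t: 27.05
eef_pos: [0.6312, -0.0186, 0.1905]
tool_rot: [0.0, 0.707, 0.707, 0.0]
contact_force: [0.2, -0.0, -1.0]
gripper_width: 1.001
grasp_force: 0.0
```

```bash
python3 - <<'E'
from h import *
import cv2
o=get_obs(); print(o["eef_pos"],o["contact_force"],o["gripper_width"],o["t"])
w=cams.read_camera("wrist")[:,:,::-1]; b=cams.read_camera("side")[:,:,::-1]; a=cams.read_camera("scene")[:,:,::-1]
I=cv2.INTER_CUBIC
c=np.zeros((600,800,3),np.uint8)
c[:360,:480]=cv2.resize(w,(480,360))
c[:300,490:790]=cv2.resize(b[205:265,240:300],(300,300),interpolation=I)
c[300:600,490:790]=cv2.resize(a[235:295,255:315],(300,300),interpolation=I)
cv2.imwrite("pics/c5.png",c)
E
```

```text
[ 0.63124868 -0.01863131  0.1904557 ] [ 0.16525117 -0.02576839 -1.01667691] 1.0013288766508401 27.05
```

View pics/c5.png

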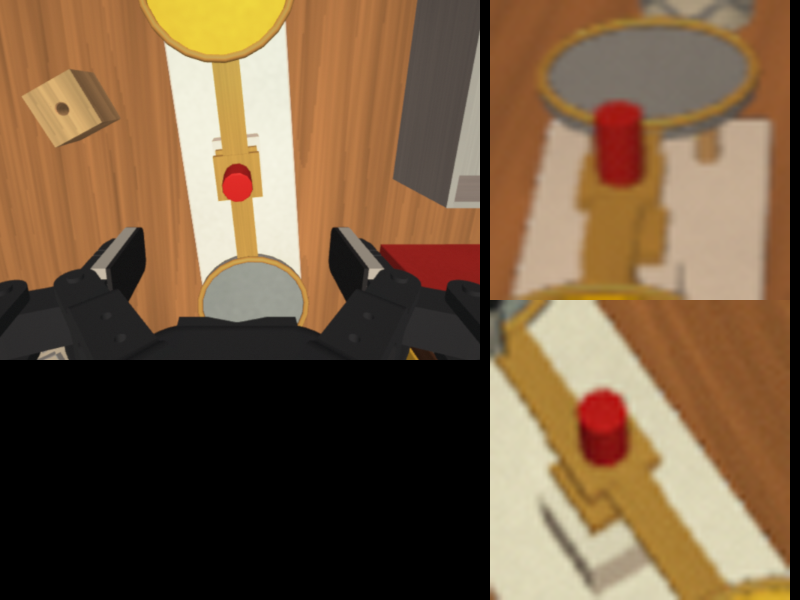

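The knob sits upright on the upper eye. By the arm's height change the tip is at 16 mm, which is home. The gripper is clear.

```bash
python3 -c "
from station import job
print(job.hand_in())"
```

```text
the job is handed in; nothing more can be done
None
```

The pin is through both eyes and home in the socket, knob resting on the upper eye and released, and the job was handed in at about 27 s of the 54 s allowed; no verdict was returned.

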